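Hold the reference filter in the photometer's beam

ROBOT

A 6-joint arm with a two-finger parallel gripper is mounted at the origin on a cart in front of the work surface, level with it; the furniture and walls round the work are solid. World frame = base frame: x ahead of the robot, y to its left, z up, the work surface at z = 0. Lengths are in m, angles in rad, forces in N, time in s.
With the tool pointing down it reaches from about 0.225 to 0.875 m from the base axis. Payload 3.4 kg.
Tool frame: the origin (TCP) lies between the finger pads; the fingertips stand 19 mm ahead of it and the grasp point (between the pads) is the TCP; z points along the fingers, y is the line along which they close (so a half turn about z gives the same grasp; the last joint's range is limited). The gripper opens to 85 mm and grips with 20 to 120 N. Pads are 22 mm wide; open, the fingers measure 114 mm over their backs; the gripper's body (76 mm by 85 mm) begins 54 mm behind the grasp point. The pads swing forward as they close: fully open they stand 13 mm farther back than shut.
Start: joints at [-1.398, 0.276, 1.505, -0, 1.361, -0.121], TCP at [0.167, -0.55, 0.25] pointing down, gripper open.
Joint ranges: [-2.89, 2.89], [-0.75, 2.08], [0.22, 2.7], [-1.18, 4.32], [0.11, 2.71], [-2.7, 2.7]. Speed limits (rad/s): [2.57, 2.57, 3.14, 3.14, 3.14, 3.14].

INTERFACE

Orientations are given as a unit quaternion [w, x, y, z].
In Python, from rig import get_state, imaging, ticket gives the robot as it stands. The module is installed in compiled form; this text tells all that it offers.
- The arm moves only by the shell command python3 -m inch 'ROWS' [FORCE]. ROWS is JSON, a list of rows, each an object with "claw": the opening, from -1 (shut) to 1 (fully open); "travel": the shift along the world's x, y, z in units of 200 mm (1.0 is 200 mm), a list of three; "turn": the turn about the world's z in units of 180 degrees (1.0 is 180 degrees). A call has 1 to 5 rows; each row is the pose to reach, as a shift and turn from the pose commanded when the call began, turning the shorter way round; what a row does not reach only later rows make up. A row lasts 1/10 s, in which the tool goes at most 50 mm and 8.59 degrees, less where a joint would pass 70% of its speed; a pose out of reach is approached as far as the arm can. A call with a number of a shift or a turn outside -1 to 1 is refused whole. A call with a gripper value outside its range is refused whole. The fingers move at their own pace and stop on an object; FORCE is the grip in N (left out, the last holds). Time passes only in rows, so rows that repeat a pose let the fingers close. It gives the time, the measured TCP pose, the force, the opening and the grip force at its end, in the units of the state.
- get_state(): the state, without advancing time (a new reading comes with each control period).
- imaging.get_image(name): name is "scene" or "top" or "wrist"; returns the picture (420x560x3 uint8, red, green, blue); there is no depth.
- imaging.camera_params(name): a dict with "camera_matrix" (3x3 intrinsics, pixels), "cam_to_world" (4x4, takes a point from camera to world coordinates); the wrist camera has in their place "T_tool_cam" (4x4, takes a point from camera to tool coordinates, whose origin is the TCP and whose axes are the flange's). Camera axes: x right, y down, z forward; pixel columns grow to the right and rows downward; lengths in m; the calibration is good to about 2 mm. A picture is of the moment at which its call begins: read the wrist's pose just before it. camera_params takes no time and is no camera call.
- ticket.sign_off(): hands the job in; it is judged then, once.
The state is a dict: "clock": time; "qpos": joint angles; "qd": joint speeds; "effort": joint torques, N m; "position": TCP position; "ee_rot": TCP orientation; "contact_force": force on the tool from outside, world axes, zero at the start; "moment": the same for the moment, N m; "width": finger opening in m; "gripper_force": force on a finger pad.
Only numpy, scipy, OpenCV 4.12 (cv2) and the standard library are available. Lean on these libraries where they do the work, as an engineer would, in place of code of your own. Each camera call takes 0.05 s, during which the arm holds its last target. There are 200 camera calls.

TASK

Standardise the photometer: take the reference filter with the round window and rounded tab from the stand and push it upright into the holder at the end of the photometer's telescoping arm until it sits fully home. Then pinch the arm's black head so that the lock button on its front is pressed in, pull the arm out to the second long line (60 mm) on its scale, and finish while still holding it there with the button squeezed, because the arm springs back when let go. Leave the other filter and the things round about where they are.

Things in the scene. Friction and masses are not known exactly. Their poses are not given: they have to be found in the camera images.
- photometer: bench photometer, screwed down: steel base 100 x 298 x 10 mm (x, y, z); origin at desk height under it. Grey guide housing at the +y end, 60 mm high, mouth plate face at y = +0.030. Light gate at y = -0.128: lamp house behind (92 mm high), detector in front (72 mm high), 28 mm gap between. The arm slides out along -y, on the line x = 0, into that gap
- extension (a joint): how far the arm is out, m: 0 retracted and latched (start) to 0.080. Bright beam 16 mm wide, top at z 0.048, short black lines every 10 mm, first at 10, those at 30 and 60 mm long, right across; read at the mouth plate's face. A spring pulls it back (3 N at 0, 4.8 N at 0.060). It cannot come out until the lock button is about 4 mm in
- telescoping_arm: the telescoping arm: beam, filter holder at its end, and on it the black head, 26 x 36 x 44 mm (photometer x, y, z; from z 0.030 to 0.074), pinched from above across the photometer's x: spring-loaded grey lock button on its front (-x) face, fixed rubber pad on its back. The body's frame is the photometer's shifted along -y by the extension
- pinch_centre (a point): where to pinch the head, 58 mm above the desk: photometer frame (0, 0.008 - extension, 0.058). Pad face 16 mm behind it (+x), button face (22 wide, 20 high) 22 mm before it at rest, 16 mm when pressed: 38 mm across at rest, 32 mm pressed. A filter in the holder stands 76 mm away on the -y side, its tab 44 mm higher
- lock_button (a joint): how far the lock button is pressed in, in m: 0 out, 0.006 fully in; it moves along the photometer's +x. Spring 2.8 N at rest, 4.9 N fully in.
- holder_seat (a point): centre of the floor of the filter holder at the arm's end, 22 mm above the desk: photometer frame (0, -0.068 - extension, 0.022). Two upright aluminium channels take the filter's edges: inside 52 mm along y, 9 mm along x, 36 mm deep, with splayed lips 8 mm higher that open to about 13 mm (x) and 56 mm (y)
- round_filter: filter with round window, upright: aluminium frame 48 wide (its y) x 6 thick (its x) x 50 mm high (lowest 8 mm 44 wide), above it a black tab 24 wide x 10 mm thick with rounded top; 80 mm high in all, 60 g. Origin at the centre of its bottom edge, z up. Take it by the tab across x, 68 mm above the origin. Both faces alike
- slit_filter: the other filter in the stand: same sizes, but a narrow upright slit window and a square-topped tab. Not to be moved.
- filter_stand: fixed grey stand 46 x 150 x 30 mm with two slots 20 mm deep along its y, at y = +0.036 and -0.036, floor of the slots 10 mm above the desk; origin at the centre of its underside. A filter stands in each; which is where differs.
- bench_timer: white bench timer 30 x 64 x 62 mm, stands on the desk, origin under it; leave alone. The fixed, 0.4 m tall microscope stands behind it and to the left, between the start pose and the work: swing round before it
- stain_bottle: brown stain bottle, 43 mm wide, 92 mm high, origin under it; leave alone
- rubber_bulb: orange rubber pipette bulb 47 mm wide, 108 mm high, origin under it; leave alone
Things that resemble listed ones, but are neither listed nor needed, are in the scene too. What is shaped like the round_filter but yellow is not meant.

How it is judged:
On the way, in this order (a step that is already met when the one before it is completed fails the run):
1. the round-window filter stands fully home in the holder of the retracted arm and has been let go (distance between round_filter and holder_seat below 0.005 m and angle between round_filter's own z axis and vertical below 0.06 rad and angle between the y axis of round_filter and the y axis of photometer, either way round below 0.1 rad and contact force between the fingers and round_filter below 0.3 N and value of joint extension below 0.004 m), for 0.2 s.
2. the head is pinched and the lock button pressed in (value of joint lock_button above 0.0035 m and contact force between the fingers and telescoping_arm above 3 N), for 0.1 s.
3. the arm is drawn out to the 60 mm line with the filter still home in its holder (distance between round_filter and holder_seat below 0.005 m and angle between round_filter's own z axis and vertical below 0.06 rad and angle between the y axis of round_filter and the y axis of photometer, either way round below 0.1 rad and value of joint extension between 0.056 and 0.064 m), for 0.2 s.
At the end, for the whole second after the job is handed in: Ends holding: fingers pinch the head (over 3 N), lock button at least 3.5 mm in, arm still at 60 mm (within 4 mm), and the round-window filter, untouched by the fingers, upright and home in the holder (bottom centre within 5 mm of the floor's centre) (all of step 2 and all of step 3 and contact force between the fingers and round_filter below 0.3 N and velocity of joint extension between -0.01 and 0.01 m/s); the arm keeps its last pose, push and grip.
It fails at once if the other filter is pulled about or knocked (more than 15 mm) (distance of slit_filter from where it was at the start of the episode above 0.015 m).
It fails at once if the bench timer is moved more than 30 mm (distance of bench_timer from where it was at the start of the episode above 0.03 m).
It fails at once if the stain bottle is moved more than 30 mm (distance of stain_bottle from where it was at the start of the episode above 0.03 m).
It fails at once if the rubber bulb is moved more than 30 mm (distance of rubber_bulb from where it was at the start of the episode above 0.03 m).
It also fails if it takes over 48 s, if anything falls off the work surface, if the arm or the gripper's body presses on something with over 40 N, if the wrist force passes 120 N, or if a joint passes its speed limit or range.

## Working session

There is one attempt and no reset: what is moved stays moved. The work goes in short steps, Python scripts to look and compute and a shell command to move; the robot and the scene stay as the last step left them, time stands still between calls to the robot, and variables do not carry over. Pictures are saved under pics/ and viewed, at most 14 in all, crops included, and the job is handed in when it is done.

```bash
mkdir -p pics; python3 - <<'E'
from rig import get_state, imaging
import cv2, numpy as np
np.set_printoptions(precision=4,suppress=True)
print(get_state())
for n in ("scene","top","wrist"):
    im=imaging.get_image(n); cv2.imwrite(f"pics/{n}0.png",im[:,:,::-1])
    p=imaging.camera_params(n)
    for k,v in p.items(): print(n,k,np.array(v).tolist())
E
```

```text
{'clock': 0.0, 'qpos': array([-1.398 ,  0.2766,  1.5061, -0.    ,  1.3606, -0.121 ]), 'qd': array([ 0.0005, -0.0001, -0.0008, -0.0002, -0.0013,  0.0004]), 'effort': array([ -0.001 , -41.6778, -24.581 ,  -0.0003,   0.0112,  -0.    ]), 'position': array([ 0.1664, -0.5499,  0.2494]), 'ee_rot': array([-0.0009,  0.9892,  0.1464, -0.    ]), 'contact_force': array([ 0.1488,  0.9411, -1.5381]), 'moment': array([-0.0121,  0.0299, -0.0441]), 'gripper_force': 0.0, 'width': 0.08496196880838616}
scene camera_matrix [[488.67143475019526, 0.0, 282.3827436284819], [0.0, 488.67143475019526, 212.78819796547882], [0.0, 0.0, 1.0]]
scene cam_to_world [[-0.7069499755350748, -0.33963940604521853, 0.6203763421925503, -0.1815813449154824], [-0.7071993155635992, 0.3276363019264694, -0.6265170242909002, 0.7253951423231673], [0.009532059448741933, -0.8816459195851806, -0.47181523112492574, 0.6310356200879409], [0.0, 0.0, 0.0, 1.0]]
top camera_matrix [[486.74815323353107, 0.0, 280.1004987651695], [0.0, 486.74815323353107, 205.1010547294119], [0.0, 0.0, 1.0]]
top cam_to_world [[-0.010290214576736052, -0.9774582878872166, 0.21087770608709694, 0.2763170080909242], [-0.9999450123672795, 0.010484959206725718, -0.00019460789945194192, -0.013384563469165604], [-0.002020823041723484, -0.21086811297828936, -0.9775124322499481, 1.2876746731613726], [0.0, 0.0, 0.0, 1.0]]
wrist camera_matrix [[370.6820239292913, 0.0, 280.8756322396899], [0.0, 370.6820239292913, 218.02653565126317], [0.0, 0.0, 1.0]]
wrist T_tool_cam [[6.157791136112017e-05, -0.9600114898992053, -0.27996059628038344, 0.07132040160022945], [0.9999996924203994, -0.00015978564501135587, 0.0007678721591860034, 0.0005374147535416318], [-0.0007818997800467489, -0.27996055745417897, 0.9600111847799893, -0.12348669362258052], [0.0, 0.0, 0.0, 1.0]]
```

View pics/top0.png

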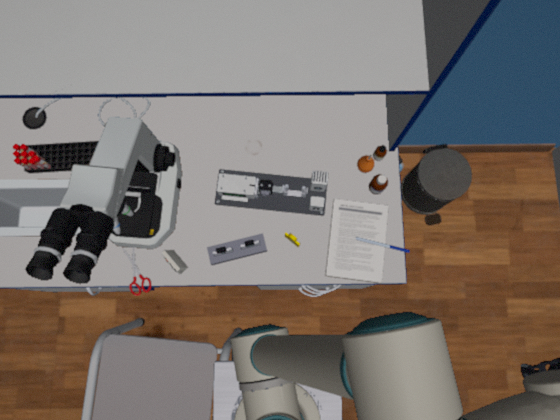

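View pics/scene0.png

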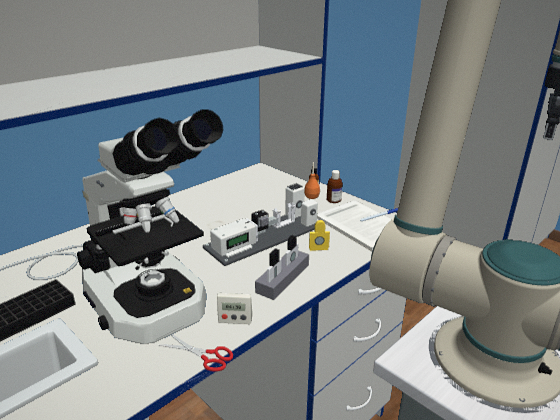

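```bash
cat > h.py <<'E'
import numpy as np, cv2
from rig import get_state, imaging
from scipy.spatial.transform import Rotation as R
np.set_printoptions(precision=4,suppress=True)
def cam(n, st=None):
    p=imaging.camera_params(n); K=np.array(p["camera_matrix"])
    if n=="wrist":
        q=st["ee_rot"]; T=np.eye(4); T[:3,:3]=R.from_quat([q[1],q[2],q[3],q[0]]).as_matrix(); T[:3,3]=st["position"]
        return K,T@np.array(p["T_tool_cam"])
    return K,np.array(p["cam_to_world"])
def ray(KT,u,v):
    K,T=KT; d=T[:3,:3]@np.linalg.solve(K,[u,v,1]); return T[:3,3],d
def onz(KT,u,v,z):
    o,d=ray(KT,u,v); return o+d*(z-o[2])/d[2]
def proj(KT,P):
    K,T=KT; c=T[:3,:3].T@(np.array(P)-T[:3,3]); p=K@c; return p[:2]/p[2]
E
python3 - <<'E'
from h import *
t=cv2.imread("pics/top0.png"); s=cv2.imread("pics/scene0.png")
a=cv2.resize(t[160:270,200:340],None,fx=5.6,fy=5.4,interpolation=cv2.INTER_CUBIC)
cv2.imwrite("pics/topz.png",a)
b=cv2.resize(s[175:305,200:350],None,fx=5.2,fy=4.6,interpolation=cv2.INTER_CUBIC)
cv2.imwrite("pics/scenez.png",b)
KT=cam("top")
for n,u,v,z in [("ph",272,193,.01),("stand",237,249,.03),("timer",174,260,.06)]: print(n,onz(KT,u,v,z))
E
```

```text
ph [0.5856 0.0079 0.01  ]
stand [0.4324 0.0993 0.03  ]
timer [0.4025 0.2552 0.06  ]
```

View pics/topz.png

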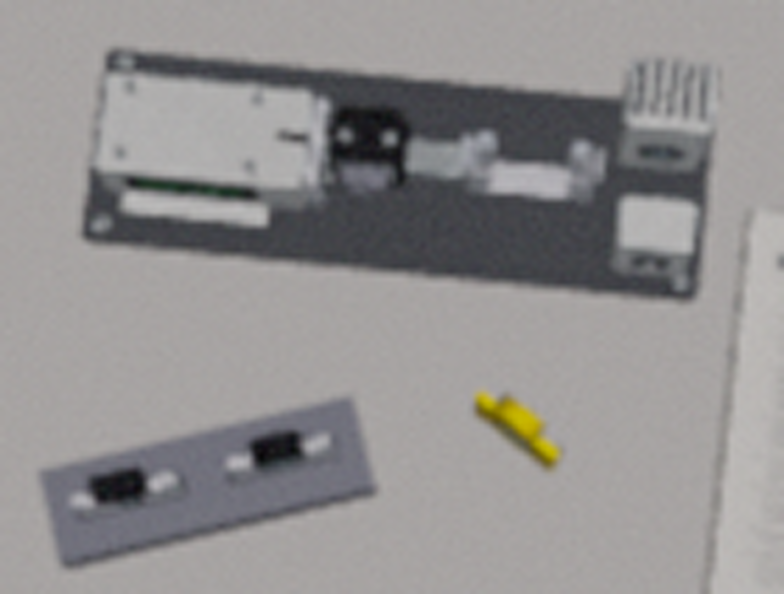

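View pics/scenez.png

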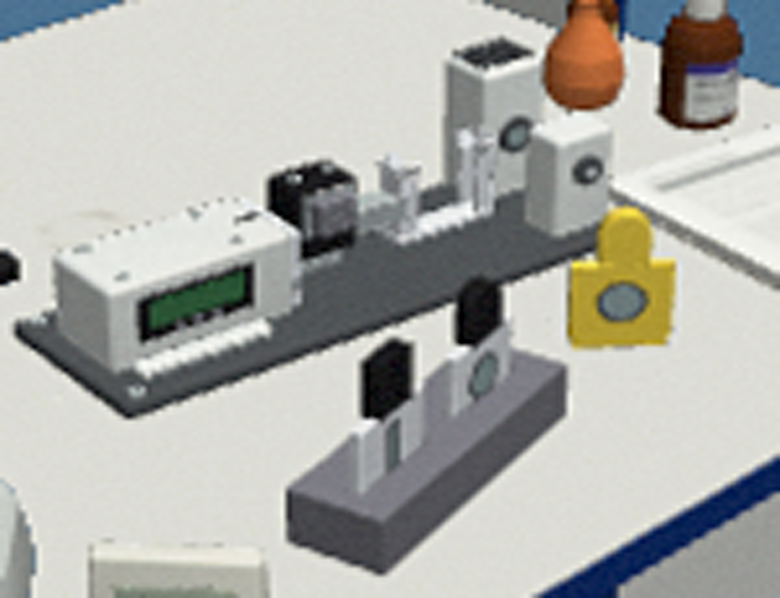

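```bash
python3 - <<'E'
from h import *
KT=cam("top")
f=lambda x,y,z: onz(KT,200+(x+.5)/5.6-.5,160+(y+.5)/5.4-.5,z)
A,B,C=[f(*p,.01) for p in [(108,50),(85,240),(692,297)]]
print("base",A,B,C,np.linalg.norm(A-B),np.linalg.norm(C-B)); 
c=(A+C)/2; d=(B-C); print("centre",c,"yaw of +y axis from world y",np.degrees(np.arctan2(-d[0],d[1])))
S=[f(*p,.03) for p in [(40,470),(350,398),(376,490)]]+[f(68,566,.03)]
print("stand",np.mean(S,0),np.linalg.norm(S[0]-S[1]),np.linalg.norm(S[1]-S[2])); d=S[0]-S[1]; print(np.degrees(np.arctan2(-d[0],d[1])))
t1,t2=f(277,445,.09),f(118,485,.09); print("tabs",t1,t2,np.linalg.norm(t1-t2))
# scene check: project
print("scene", proj(cam("scene"),t1), (200+478/5.2,175+285/4.6))
st=get_state();q=st["ee_rot"];print(R.from_quat([q[1],q[2],q[3],q[0]]).as_matrix())
E
```

```text
base [0.655  0.1524 0.01  ] [0.5568 0.1619 0.01  ] [ 0.5248 -0.1285  0.01  ] 0.09866405567305979 0.2921388313896027
centre [0.5899 0.012  0.01  ] yaw of +y axis from world y -6.288949344455913
stand [0.4334 0.0996 0.03  ] 0.1476532017719168 0.046299113270165324
13.094995766663809
tabs [0.442  0.0642 0.09  ] [0.4243 0.1343 0.09  ] 0.07225210742687715
scene [292.3557 235.2628] (291.9230769230769, 236.95652173913044)
[[ 0.9572  0.2896 -0.0002]
 [ 0.2896 -0.9572  0.0014]
 [ 0.0002 -0.0014 -1.    ]]
```

The round filter is the nearer-to-−y one in the stand, with its tab at top px (249.5, 242.8), about (0.442, 0.064). The photometer is at about (0.590, 0.012), yaw −6.3°. All sizes check out, so I'm moving to hover.

```bash
python3 -m inch '[{"claw":1,"travel":[0.09,0.19,0],"turn":0.03},{"claw":1,"travel":[0.17,0.38,0],"turn":0.06},{"claw":1,"travel":[0.26,0.58,0],"turn":0.09},{"claw":1,"travel":[0.344,0.77,0],"turn":0.12}]' 40
python3 -m inch '[{"claw":1,"travel":[0.09,0.19,0],"turn":0.03},{"claw":1,"travel":[0.17,0.38,0],"turn":0.06},{"claw":1,"travel":[0.26,0.58,0],"turn":0.09},{"claw":1,"travel":[0.344,0.77,0],"turn":0.12}]'
python3 -m inch '[{"claw":1,"travel":[0.09,0.19,0],"turn":0.03},{"claw":1,"travel":[0.17,0.38,0],"turn":0.06},{"claw":1,"travel":[0.26,0.58,0],"turn":0.09},{"claw":1,"travel":[0.344,0.77,0],"turn":0.12}]'
python3 -m inch '[{"claw":1,"travel":[0.09,0.19,0],"turn":0.03},{"claw":1,"travel":[0.17,0.38,0],"turn":0.06},{"claw":1,"travel":[0.26,0.58,0],"turn":0.09},{"claw":1,"travel":[0.344,0.76,0],"turn":0.12},{"claw":1,"travel":[0.344,0.76,0],"turn":0.12}]'
python3 - <<'E'
from h import *
st=get_state(); im=imaging.get_image("wrist"); cv2.imwrite("pics/w1.png",im[:,:,::-1])
print(st["position"],st["qpos"]); q=st["ee_rot"]; M=R.from_quat([q[1],q[2],q[3],q[0]]).as_matrix(); print(M)
KT=cam("wrist",st); print(proj(KT,[.442,.0642,.09]),proj(KT,[.4243,.1343,.09]),proj(KT,[.59,.012,.01]))
np.savez("w1.npz",K=KT[0],T=KT[1])
E
```

```text
clock: 0.55
position: [0.2356, -0.3945, 0.2499]
ee_rot: [-0.0, 0.944, 0.331, 0.0]
contact_force: [0.3, 0.1, 0.5]
width: 0.0856
gripper_force: 0.0
clock: 0.95
position: [0.3043, -0.2405, 0.2502]
ee_rot: [0.0, 0.865, 0.502, 0.0]
contact_force: [1.4, -0.2, -0.8]
width: 0.0857
gripper_force: 0.0
clock: 1.35
position: [0.3731, -0.0866, 0.2504]
ee_rot: [0.0, 0.756, 0.655, 0.0]
contact_force: [0.7, -0.7, -0.3]
width: 0.0855
gripper_force: 0.0
clock: 1.85
position: [0.4433, 0.0675, 0.2501]
ee_rot: [-0.0, 0.618, 0.786, 0.001]
contact_force: [-0.4, -0.3, -0.2]
width: 0.0853
gripper_force: 0.0
[0.4433 0.0675 0.2501] [-0.0061  0.0826  1.7536  0.0024  1.3043 -0.2442]
[[-0.2353  0.9719  0.0011]
 [ 0.9719  0.2353  0.0023]
 [ 0.002   0.0016 -1.    ]]
[277.7249 206.9894] [276.5315 111.8016] [402.3066 266.1713]
```

View pics/w1.png

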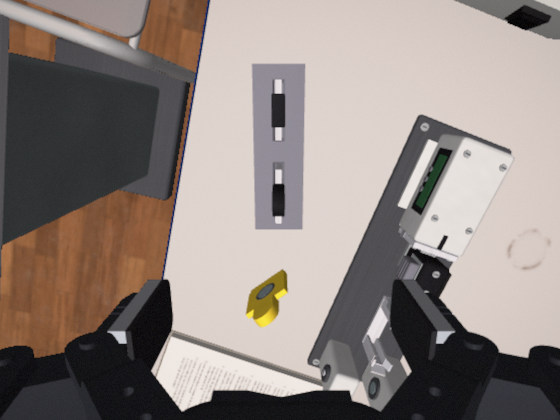

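```bash
python3 - <<'E'
from h import *
z=np.load("w1.npz"); KT=(z["K"],z["T"]); im=cv2.imread("pics/w1.png")
hsv=cv2.cvtColor(im,cv2.COLOR_BGR2HSV).astype(int)
print("stand px",im[100,262],im[220,290],"tab",im[205,278],"base",im[250,360])
# tab dark blobs within stand
sub=im[40:250,245:312].max(2)
m=(sub<60).astype(np.uint8)
n,l,s,c=cv2.connectedComponentsWithStats(m)
for i in range(1,n):
    if s[i,4]>30: print("tab",s[i]+[245,40,0,0,0],c[i]+[245,40])
# stand mask
d=np.abs(im.astype(int)-im[100,262].astype(int)).sum(2)<45; d[:, :240]=0; d[:,320:]=0; d[250:]=0;d[:50]=0
cs,_=cv2.findContours(cv2.morphologyEx(d.astype(np.uint8),cv2.MORPH_CLOSE,np.ones((5,5))),0,2)
k=max(cs,key=cv2.contourArea); r=cv2.minAreaRect(k); bp=cv2.boxPoints(r); W=np.array([onz(KT,*p,.03) for p in bp]); print("stand",bp.tolist(),W.mean(0),[np.linalg.norm(W[i]-W[(i+1)%4]) for i in range(4)])
e=W[1]-W[0] if np.linalg.norm(W[1]-W[0])>.1 else W[2]-W[1]; e*=np.sign(e[1]); e/=np.linalg.norm(e);print("yaw",np.degrees(np.arctan2(-e[0],e[1])))
for sg in (1,-1): print("slot",W.mean(0)+sg*.036*e)
print("frame top ends z.06",onz(KT,278.5,170,.06),onz(KT,278.5,223,.06))
# base
b=[onz(KT,*p,.01) for p in [(423,115),(312,366),(511,152)]]
print("base",np.linalg.norm(b[0]-b[1]),b)
d=b[0]-b[1];print(np.degrees(np.arctan2(-d[0],d[1])))
e=d/np.linalg.norm(d); xx=np.array([e[1],-e[0],0]); print("centre",(b[0]+b[1])/2+xx*.05)
E
```

```text
stand px [153 142 147] [149 139 146] tab [39 34 38] base [83 79 80]
tab [272  94  13  33 426] [277.9577 110.0352]
tab [273 184  11  32 350] [278.     199.5886]
stand [[252.0, 64.0], [304.0, 64.0], [304.0, 228.0], [252.0, 228.0]] [0.4331 0.1007 0.03  ] [np.float64(0.04480432593654631), np.float64(0.1483190122168341), np.float64(0.050596648054561516), np.float64(0.1483045191468586)]
yaw 14.60586295096039
slot [0.424  0.1355 0.03  ]
slot [0.4422 0.0659 0.03  ]
frame top ends z.06 [0.4367 0.0883 0.06  ] [0.4477 0.0426 0.06  ]
base 0.29629036606610193 [array([0.5589, 0.1636, 0.01  ]), array([ 0.529 , -0.1311,  0.01  ]), array([0.6539, 0.151 , 0.01  ])]
-5.80019705958056
centre [0.5937 0.0112 0.01  ]
```

Wrist view: round tab at px (278,200), slit tab at (278,110), and the yellow decoy lies at (265,297). The fingers are aligned with the slot, so I'll descend and grip.

```bash
python3 -m inch '[{"claw":1,"travel":[-0.007,-0.01,-0.22],"turn":0},{"claw":1,"travel":[-0.007,-0.01,-0.44],"turn":0},{"claw":1,"travel":[-0.007,-0.01,-0.66],"turn":0},{"claw":1,"travel":[-0.007,-0.01,-0.86],"turn":0},{"claw":1,"travel":[-0.007,-0.01,-0.86],"turn":0}]'
python3 -m inch '[{"claw":-1,"travel":[0,0,0],"turn":0},{"claw":-1,"travel":[0,0,0],"turn":0},{"claw":-1,"travel":[0,0,0],"turn":0},{"claw":-1,"travel":[0,0,0],"turn":0},{"claw":-1,"travel":[0,0,0],"turn":0}]' 40
python3 -m inch '[{"claw":-1,"travel":[0,0,0],"turn":0},{"claw":-1,"travel":[0,0,0],"turn":0},{"claw":-1,"travel":[0,0,0.02],"turn":0},{"claw":-1,"travel":[0,0,0.04],"turn":0}]'
```

```text
clock: 2.4
position: [0.4353, 0.0604, 0.0744]
ee_rot: [-0.005, 0.622, 0.783, -0.004]
contact_force: [0.3, -0.7, -0.3]
width: 0.085
gripper_force: 0.0
clock: 2.9
position: [0.4409, 0.0616, 0.0793]
ee_rot: [0.001, 0.621, 0.784, 0.001]
contact_force: [0.6, -0.4, -0.0]
width: 0.0125
gripper_force: 0.0
clock: 3.3
position: [0.441, 0.0617, 0.0866]
ee_rot: [0.001, 0.621, 0.784, 0.0]
contact_force: [2.3, 0.0, -2.7]
width: 0.0091
gripper_force: 40.3
```

```bash
python3 -m inch '[{"claw":-1,"travel":[0,0,0.15],"turn":0},{"claw":-1,"travel":[0,0,0.35],"turn":0},{"claw":-1,"travel":[0,0,0.5],"turn":0},{"claw":-1,"travel":[0,0,0.62],"turn":0},{"claw":-1,"travel":[0,0,0.62],"turn":0}]'
python3 -m inch '[{"claw":-1,"travel":[0.18,-0.22,0],"turn":-0.036},{"claw":-1,"travel":[0.36,-0.44,0],"turn":-0.072},{"claw":-1,"travel":[0.54,-0.67,0],"turn":-0.108},{"claw":-1,"travel":[0.72,-0.91,0],"turn":-0.108}]'
python3 -m inch '[{"claw":-1,"travel":[0,0,0],"turn":0},{"claw":-1,"travel":[0,0,0],"turn":0},{"claw":-1,"travel":[0,0,0],"turn":0}]'
python3 - <<'E'
from h import *
st=get_state(); im=imaging.get_image("wrist"); cv2.imwrite("pics/w2.png",im[:,:,::-1])
print(st["position"]); q=st["ee_rot"]; M=R.from_quat([q[1],q[2],q[3],q[0]]).as_matrix(); print(M)
KT=cam("wrist",st); np.savez("w2.npz",K=KT[0],T=KT[1])
for P in [(.585,-.056,.022),(.585,-.056,.066),(.5937,.0112,.01)]: print(proj(KT,P))
E
```

```text
clock: 3.8
position: [0.4419, 0.0616, 0.2135]
ee_rot: [0.003, 0.621, 0.784, 0.002]
contact_force: [0.2, -0.1, -1.1]
width: 0.0093
gripper_force: 40.5
clock: 4.2
position: [0.5647, -0.096, 0.2086]
ee_rot: [-0.001, 0.745, 0.667, -0.001]
contact_force: [1.0, 0.8, -0.9]
width: 0.0092
gripper_force: 40.4
clock: 4.5
position: [0.5632, -0.0938, 0.209]
ee_rot: [-0.002, 0.744, 0.668, -0.001]
contact_force: [0.2, 0.0, -0.6]
width: 0.0094
gripper_force: 40.4
[ 0.5632 -0.0938  0.209 ]
[[ 0.1079  0.9942 -0.0036]
 [ 0.9942 -0.1079  0.0016]
 [ 0.0012 -0.0038 -1.    ]]
[302.4052 148.6827]
[305.6104 154.832 ]
[304.7356  62.2406]
```

View pics/w2.png

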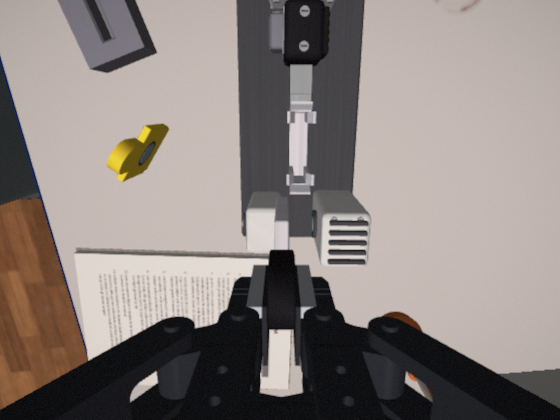

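```bash
python3 - <<'E'
from h import *
z=np.load("w2.npz"); KT=(z["K"],z["T"]); im=cv2.imread("pics/w2.png")
a=cv2.resize(im[95:200,230:370],None,fx=5.6,fy=5.6,interpolation=cv2.INTER_NEAREST); cv2.imwrite("pics/w2z.png",a)
g=cv2.GaussianBlur(cv2.cvtColor(im,cv2.COLOR_BGR2GRAY),(3,3),0).astype(float)
L=[];Rr=[]
for r in range(5,185,3):
    gr=np.gradient(g[r]); L.append((225+np.argmin(gr[225:256]),r)); Rr.append((344+np.argmax(gr[344:372]),r))
def fit(P):
    P=np.array(P,float); W=np.array([onz(KT,*p,.01) for p in P])
    for _ in range(3):
        c=np.polyfit(W[:,1],W[:,0],1); e=W[:,0]-np.polyval(c,W[:,1]); W=W[np.abs(e)<max(2*np.std(e),5e-4)]
    return c,len(W)
cl,cr=fit(L),fit(Rr); print(cl,cr,"yaw",np.degrees(np.arctan([cl[0][0],cr[0][0]])))
for y in (-.056,.0): print("mid x at y",y,(np.polyval(cl[0],y)+np.polyval(cr[0],y))/2,"width",np.polyval(cr[0],y)-np.polyval(cl[0],y))
E
```

```text
(array([0.1166, 0.5378]), 60) (array([0.1165, 0.6376]), 60) yaw [6.6484 6.6463]
mid x at y -0.056 0.5811467623245956 width 0.0998111056447677
mid x at y 0.0 0.5876730529068592 width 0.0998090318090823
```

View pics/w2z.png

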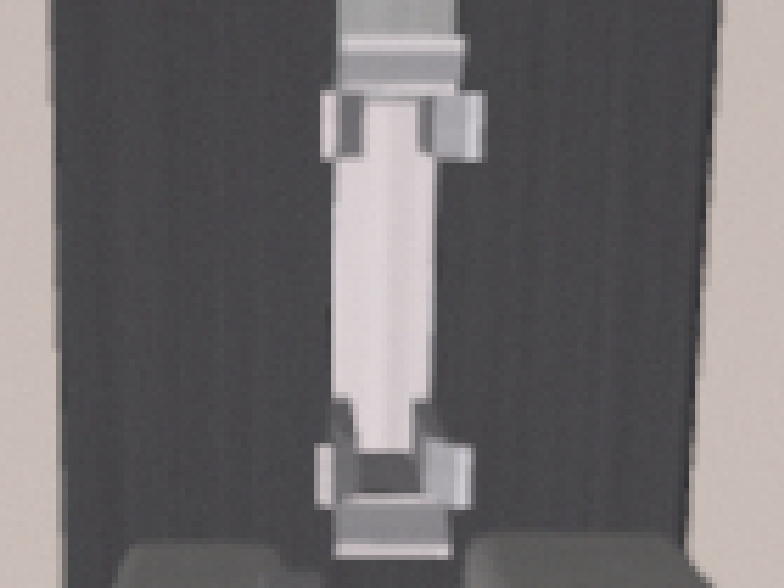

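```bash
python3 - <<'E'
from h import *
z=np.load("w2.npz"); KT=(z["K"],z["T"]); im=cv2.imread("pics/w2.png")
f=lambda x,y,zz: onz(KT,230+(x+.5)/5.6-.5,95+(y+.5)/5.6-.5,zz)
a,b=f(402,40,.066),f(393.5,555,.066); print("end lips",a,b,np.linalg.norm(a-b),(a+b)/2)
c,d=f(322,126,.066),f(485,126,.066); print("side up",c,d,np.linalg.norm(c-d),(c+d)/2)
c2,d2=f(316,478,.066),f(471,478,.066); print("side lo",np.linalg.norm(c2-d2),(c2+d2)/2)
m=(c+d+c2+d2)/4; print("mid",m, "axis x there",.5877+.1166*m[1])
# head (black) top z .074: rows/cols
h=im[0:80,265:340].max(2)<45; n,l,s,cc=cv2.connectedComponentsWithStats(h.astype(np.uint8)); i=1+np.argmax(s[1:,4]); print(s[i],cc[i]+[265,0])
# held filter: tab
st=get_state(); K=cam("wrist",st); tb=(im[240:340,262:302].max(2)<30).astype(np.uint8)
for r in range(244,260,2): w=np.where(im[r,255:310].max(1)<50)[0]; print(r,255+w.min() if len(w) else None,255+w.max() if len(w) else None)
e=np.array([.1158,.9933,0]);t=st["position"]
for dy in (0,.0034): 
    P=t+e*(dy+.012)+[0,0,.0]; print("pred tab +y edge, z top .012 / at edge", proj(K,P+[0,0,.004]),proj(K,P+[0,0,-.018]))
E
```

```text
end lips [ 0.5853 -0.0197  0.066 ] [ 0.5783 -0.0838  0.066 ] 0.06448199057208609 [ 0.5818 -0.0517  0.066 ]
side up [ 0.5745 -0.0287  0.066 ] [ 0.5946 -0.0309  0.066 ] 0.020189574833466475 [ 0.5846 -0.0298  0.066 ]
side lo 0.020118568890220113 [ 0.5792 -0.0736  0.066 ]
mid [ 0.5819 -0.0517  0.066 ] axis x there 0.5816705830603834
[  19    0   46   67 2506] [305.8504  31.7646]
244 None None
246 None None
248 None None
250 272 291
252 270 292
254 270 293
256 270 293
258 269 293
pred tab +y edge, z top .012 / at edge [279.7897 282.4138] [280.0835 258.507 ]
pred tab +y edge, z top .012 / at edge [279.8659 273.5903] [280.1509 250.7649]
```

```bash
python3 -m inch '[{"claw":-1,"travel":[0.04,0.1,0],"turn":-0.0025},{"claw":-1,"travel":[0.089,0.193,0],"turn":-0.0025},{"claw":-1,"travel":[0.089,0.193,-0.15],"turn":-0.0025},{"claw":-1,"travel":[0.089,0.193,-0.3],"turn":-0.0025},{"claw":-1,"travel":[0.089,0.193,-0.3],"turn":-0.0025}]'
python3 -m inch '[{"claw":-1,"travel":[0,0,0],"turn":0},{"claw":-1,"travel":[0,0,0],"turn":0},{"claw":-1,"travel":[0,0,0],"turn":0}]'
python3 - <<'E'
from h import *
st=get_state(); im=imaging.get_image("wrist"); cv2.imwrite("pics/w3.png",im[:,:,::-1])
print(st["position"]); q=st["ee_rot"]; M=R.from_quat([q[1],q[2],q[3],q[0]]).as_matrix(); print(M)
KT=cam("wrist",st); t=st["position"]; e=np.array([.1158,.9933,0])
for dy,z in [(.0275,-.018),(.0275,-.06),(.0255,-.068)]: print("frame edge",proj(KT,t+e*dy+[0.0005,0,z]))
s=np.array([.5818,-.0517,.066]); print("lip ends",proj(KT,s+e*.032),"inner",proj(KT,s+e*.028))
cv2.imwrite("pics/w3z.png",cv2.resize(im[90:290,180:380,::-1],None,fx=3,fy=3,interpolation=cv2.INTER_NEAREST))
E
```

```text
clock: 5.05
position: [0.5786, -0.054, 0.1468]
ee_rot: [-0.004, 0.746, 0.666, -0.003]
contact_force: [-0.7, -0.7, -1.1]
width: 0.0091
gripper_force: 40.3
clock: 5.35
position: [0.5836, -0.0563, 0.1522]
ee_rot: [0.001, 0.747, 0.665, 0.001]
contact_force: [-0.2, -0.6, -1.0]
width: 0.0092
gripper_force: 40.3
[ 0.5836 -0.0563  0.1522]
[[ 0.1158  0.9933  0.0034]
 [ 0.9933 -0.1158 -0.0007]
 [-0.0003  0.0035 -1.    ]]
frame edge [280.7618 222.2476]
frame edge [280.4987 198.1181]
frame edge [280.4618 198.3373]
lip ends [275.3751 172.4454] inner [275.4036 179.4012]
```

View pics/w3z.png

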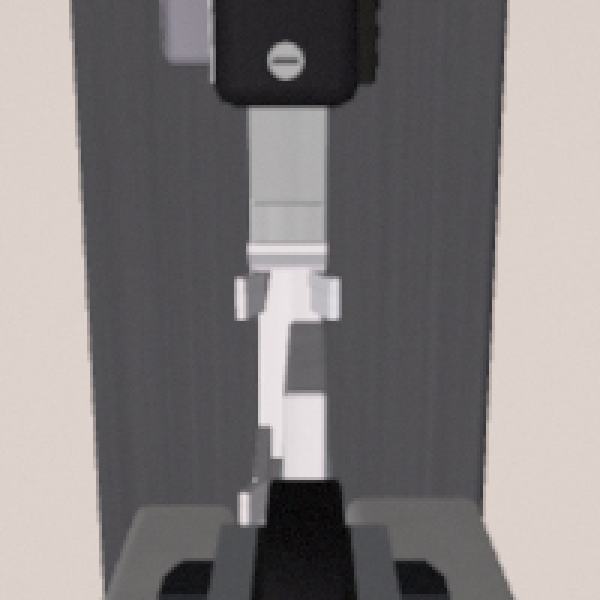

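The lips project where predicted (275,172). The held filter sits about 3 mm too far in +x, so I'll correct that and let it settle.

```bash
cat > m.py <<'E'
from h import *
import sys
st=get_state(); im=imaging.get_image("wrist"); cv2.imwrite(sys.argv[1],im[:,:,::-1])
q=st["ee_rot"]; M=R.from_quat([q[1],q[2],q[3],q[0]]).as_matrix(); print(st["position"],get_state()["position"],M[:,0],M[:,2],st["qd"])
KT=cam("wrist",st); t=st["position"]; e=np.array([.1158,.9933,0]); z0=t[2]-.068
s=np.array([.5818,-.0517,.066]); p=proj(KT,s+e*.032); print("lip pred",p)
r=int(p[1])+1; g=im.astype(int).max(2)
print("lip row",r,g[r,255:300].tolist())
pe=proj(KT,t+e*.0275+[0,0,-.04]); r=int(pe[1]); print("edge pred",pe,g[r,260:310].tolist())
E
python3 -m inch '[{"claw":-1,"travel":[-0.016,0.006,0],"turn":0},{"claw":-1,"travel":[-0.016,0.006,0],"turn":0},{"claw":-1,"travel":[-0.016,0.006,0],"turn":0},{"claw":-1,"travel":[-0.016,0.006,0],"turn":0},{"claw":-1,"travel":[-0.016,0.006,0],"turn":0}]'
python3 m.py pics/w4.png
```

```text
clock: 5.9
position: [0.5795, -0.0551, 0.1503]
ee_rot: [0.0, 0.747, 0.665, 0.0]
contact_force: [0.5, -0.7, -0.3]
width: 0.0093
gripper_force: 40.4
[ 0.5795 -0.0551  0.1503] [ 0.5795 -0.0551  0.1503] [0.116  0.9932 0.    ] [ 0.0001  0.     -1.    ] [ 0.001   0.0018 -0.0008 -0.0009  0.001   0.0001]
lip pred [283.3574 174.3728]
lip row 175 [87, 85, 86, 85, 85, 81, 85, 84, 85, 86, 84, 83, 86, 85, 86, 198, 230, 231, 231, 230, 231, 231, 231, 231, 231, 232, 232, 230, 231, 231, 231, 231, 231, 231, 231, 231, 231, 231, 232, 231, 231, 215, 144, 83, 81]
edge pred [279.8061 208.3186] [84, 84, 84, 82, 85, 83, 83, 84, 84, 86, 86, 87, 150, 220, 234, 187, 124, 104, 104, 104, 104, 103, 104, 104, 105, 105, 104, 100, 200, 233, 234, 232, 227, 167, 97, 81, 83, 87, 83, 82, 82, 87, 87, 86, 86, 85, 83, 85, 84, 85]
```

```bash
python3 -m inch '[{"claw":-1,"travel":[0.005,0,0],"turn":0},{"claw":-1,"travel":[0.005,0,-0.04],"turn":0},{"claw":-1,"travel":[0.005,0,-0.08],"turn":0},{"claw":-1,"travel":[0.005,0,-0.11],"turn":0},{"claw":-1,"travel":[0.005,0,-0.14],"turn":0}]'
python3 -m inch '[{"claw":-1,"travel":[0,0,-0.02],"turn":0},{"claw":-1,"travel":[0,0,-0.03],"turn":0},{"claw":-1,"travel":[0,0,-0.03],"turn":0}]'
python3 m.py pics/w5.png
```

```text
clock: 6.45
position: [0.5801, -0.055, 0.1213]
ee_rot: [-0.0, 0.747, 0.665, -0.0]
contact_force: [0.7, 0.3, 0.0]
width: 0.0092
gripper_force: 40.4
clock: 6.75
position: [0.5804, -0.055, 0.116]
ee_rot: [-0.0, 0.747, 0.665, -0.0]
contact_force: [0.5, 0.4, -0.3]
width: 0.0092
gripper_force: 40.4
[ 0.5804 -0.055   0.116 ] [ 0.5805 -0.055   0.1163] [0.1159 0.9933 0.    ] [-0.0004  0.0001 -1.    ] [-0.002  -0.0069 -0.0089 -0.0009  0.0056 -0.0011]
lip pred [282.1237 186.7924]
lip row 187 [86, 88, 86, 88, 89, 88, 88, 88, 85, 88, 89, 144, 220, 236, 236, 235, 235, 235, 235, 236, 236, 236, 236, 235, 235, 235, 235, 236, 236, 235, 236, 236, 235, 236, 236, 236, 235, 236, 235, 236, 236, 236, 235, 172, 86]
edge pred [279.8587 208.3197] [88, 113, 215, 238, 238, 203, 146, 134, 132, 133, 133, 133, 134, 195, 233, 194, 127, 110, 108, 108, 108, 108, 107, 106, 108, 108, 106, 105, 208, 236, 233, 215, 203, 200, 202, 202, 201, 200, 202, 226, 234, 233, 199, 125, 89, 90, 88, 89, 86, 87]
```

```bash
python3 -m inch '[{"claw":-1,"travel":[0,0,-0.03],"turn":0},{"claw":-1,"travel":[0,0,-0.06],"turn":0},{"claw":-1,"travel":[0,0,-0.09],"turn":0},{"claw":-1,"travel":[0,0,-0.12],"turn":0},{"claw":-1,"travel":[0,0,-0.12],"turn":0}]'
python3 -m inch '[{"claw":-1,"travel":[0,0,-0.01],"turn":0},{"claw":-1,"travel":[0,0,-0.01],"turn":0},{"claw":-1,"travel":[0,0,-0.01],"turn":0}]'
```

```text
clock: 7.3
position: [0.5805, -0.0551, 0.0917]
ee_rot: [-0.0, 0.747, 0.665, -0.0]
contact_force: [-0.3, -0.1, -0.9]
width: 0.0094
gripper_force: 40.4
clock: 7.6
position: [0.5806, -0.0551, 0.0913]
ee_rot: [0.0, 0.747, 0.665, 0.0]
contact_force: [-1.0, -0.1, 6.9]
width: 0.0093
gripper_force: 41.4
```

```bash
python3 -m inch '[{"claw":-1,"travel":[0,0,-0.012],"turn":0},{"claw":-1,"travel":[0,0,-0.012],"turn":0}]'
python3 -m inch '[{"claw":0.3,"travel":[0,0,0.01],"turn":0},{"claw":1,"travel":[0,0,0.01],"turn":0},{"claw":1,"travel":[0,0,0.01],"turn":0},{"claw":1,"travel":[0,0,0.01],"turn":0}]'
python3 -m inch '[{"claw":1,"travel":[0,0,0.2],"turn":0},{"claw":1,"travel":[0,0,0.42],"turn":0},{"claw":1,"travel":[0,-0.15,0.42],"turn":0},{"claw":1,"travel":[0,-0.3,0.42],"turn":0},{"claw":1,"travel":[0,-0.3,0.42],"turn":0}]'
python3 m.py pics/w6.png
```

```text
clock: 7.8
position: [0.581, -0.0552, 0.0911]
ee_rot: [0.001, 0.747, 0.665, 0.001]
contact_force: [-4.1, 0.3, 18.6]
width: 0.009
gripper_force: 43.3
clock: 8.2
position: [0.5802, -0.055, 0.0894]
ee_rot: [-0.0, 0.747, 0.665, -0.0]
contact_force: [0.4, 0.8, 0.0]
width: 0.067
gripper_force: 0.0
clock: 8.7
position: [0.5808, -0.1182, 0.1739]
ee_rot: [0.001, 0.748, 0.664, -0.0]
contact_force: [-0.1, 0.8, -0.2]
width: 0.0853
gripper_force: 0.0
[ 0.5808 -0.1182  0.1739] [ 0.5804 -0.1164  0.1736] [ 0.1185  0.9929 -0.0021] [ 0.0008 -0.0022 -1.    ] [ 0.0375 -0.0001  0.0267  0.058   0.0179  0.0309]
lip pred [267.7536  59.7075]
lip row 60 [165, 194, 193, 192, 194, 193, 193, 191, 195, 194, 195, 195, 194, 194, 194, 194, 195, 195, 194, 194, 195, 194, 193, 195, 193, 184, 121, 64, 67, 66, 67, 65, 65, 66, 68, 69, 68, 67, 67, 69, 67, 67, 67, 68, 65]
edge pred [279.5648 208.1765] [69, 72, 72, 69, 67, 68, 68, 68, 67, 68, 72, 71, 72, 70, 72, 67, 68, 68, 69, 67, 70, 70, 69, 69, 71, 68, 115, 99, 66, 67, 70, 97, 117, 148, 192, 206, 207, 209, 210, 212, 210, 210, 211, 209, 210, 209, 209, 208, 206, 207]
```

View pics/w6.png

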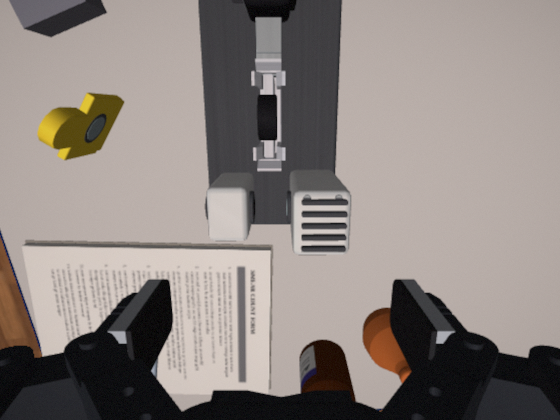

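Top-down view: the filter's tab stands at px (267,117) between the two channels (rows 78 and 155), upright and released. Next is moving above the head.

```bash
python3 -m inch '[{"claw":1,"travel":[0.012,0.175,0],"turn":0},{"claw":1,"travel":[0.025,0.35,0],"turn":0},{"claw":1,"travel":[0.038,0.525,0],"turn":0},{"claw":1,"travel":[0.05,0.69,0],"turn":0},{"claw":1,"travel":[0.05,0.69,0],"turn":0}]'
python3 -m inch '[{"claw":1,"travel":[0,0,-0.1],"turn":0},{"claw":1,"travel":[0,0,-0.25],"turn":0},{"claw":1,"travel":[0,0,-0.25],"turn":0},{"claw":1,"travel":[0,0,-0.25],"turn":0}]'
python3 - <<'E'
from h import *
st=get_state(); im=imaging.get_image("wrist"); cv2.imwrite("pics/w7.png",im[:,:,::-1]); KT=cam("wrist",st); print(st["position"])
e=np.array([.1158,.9933,0]); x=np.array([.9933,-.1158,0]); o=np.array([.5897,.0158,0])
for n,a,b,z in [("head FL",-.013,-.01,.074),("head FR",.013,-.01,.074),("head BL",-.013,.026,.074),("head BR",.013,.026,.074)]: print(n,proj(KT,o+a*x+b*e+[0,0,z]))
cv2.imwrite("pics/w7z.png",cv2.resize(im[110:310,180:380,::-1],None,fx=3,fy=3,interpolation=cv2.INTER_NEAREST))
E
```

```text
clock: 9.25
position: [0.5898, 0.0279, 0.1733]
ee_rot: [-0.002, 0.745, 0.667, 0.0]
contact_force: [-0.5, 0.1, 0.4]
width: 0.0853
gripper_force: 0.0
clock: 9.65
position: [0.59, 0.023, 0.1235]
ee_rot: [-0.001, 0.747, 0.665, -0.001]
contact_force: [0.2, 0.5, 0.5]
width: 0.085
gripper_force: 0.0
[0.59   0.023  0.1235]
head FL [255.9759 287.6872]
head FR [306.5224 287.7341]
head BL [254.5854 220.6568]
head BR [307.9583 220.6881]
```

View pics/w7z.png

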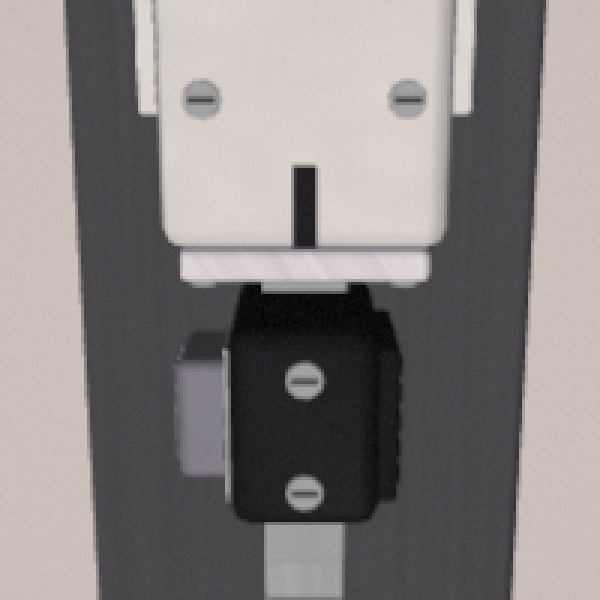

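Head seen at cols 257–307, rows 222–284, matching the prediction. I'll descend and pinch.

```bash
python3 -m inch '[{"claw":1,"travel":[0.003,0.005,-0.12],"turn":0},{"claw":1,"travel":[0.003,0.005,-0.24],"turn":0},{"claw":1,"travel":[0.003,0.005,-0.335],"turn":0},{"claw":1,"travel":[0.003,0.005,-0.335],"turn":0},{"claw":1,"travel":[0.003,0.005,-0.335],"turn":0}]'
python3 -m inch '[{"claw":-1,"travel":[0,0,0],"turn":0},{"claw":-1,"travel":[0,0,0],"turn":0},{"claw":-1,"travel":[0,0,0],"turn":0},{"claw":-1,"travel":[0,0,0],"turn":0},{"claw":-1,"travel":[0,0,0],"turn":0}]' 40
python3 -m inch '[{"claw":-1,"travel":[0,0,0],"turn":0},{"claw":-1,"travel":[0,0,0],"turn":0},{"claw":-1,"travel":[0,0,0],"turn":0},{"claw":-1,"travel":[0,0,0],"turn":0}]'
```

```text
clock: 10.2
position: [0.5921, 0.0238, 0.0582]
ee_rot: [0.001, 0.747, 0.665, 0.001]
contact_force: [-0.2, 0.2, 0.2]
width: 0.0852
gripper_force: 0.0
clock: 10.7
position: [0.591, 0.024, 0.058]
ee_rot: [-0.0, 0.747, 0.665, 0.0]
contact_force: [-0.6, -0.1, 6.3]
width: 0.0293
gripper_force: 42.9
clock: 11.1
position: [0.591, 0.024, 0.058]
ee_rot: [-0.0, 0.747, 0.665, -0.0]
contact_force: [0.2, 0.4, 7.4]
width: 0.0294
gripper_force: 42.9
```

```bash
python3 -m inch '[{"claw":-1,"travel":[-0.004,-0.03,0],"turn":0},{"claw":-1,"travel":[-0.008,-0.07,0],"turn":0},{"claw":-1,"travel":[-0.013,-0.11,0],"turn":0},{"claw":-1,"travel":[-0.017,-0.15,0],"turn":0},{"claw":-1,"travel":[-0.017,-0.15,0],"turn":0}]'
python3 -m inch '[{"claw":-1,"travel":[-0.004,-0.04,0],"turn":0},{"claw":-1,"travel":[-0.008,-0.08,0],"turn":0},{"claw":-1,"travel":[-0.013,-0.115,0],"turn":0},{"claw":-1,"travel":[-0.0175,-0.148,0],"turn":0},{"claw":-1,"travel":[-0.0175,-0.148,0],"turn":0}]'
python3 -m inch '[{"claw":-1,"travel":[0,0,0],"turn":0},{"claw":-1,"travel":[0,0,0],"turn":0},{"claw":-1,"travel":[0,0,0],"turn":0}]'
python3 - <<'E'
from h import *
st=get_state(); w=imaging.get_image("wrist")
print(st["position"])
cv2.imwrite("pics/w8z.png",cv2.resize(w[60:340,100:460,::-1],None,fx=2.2,fy=2.1,interpolation=cv2.INTER_CUBIC))
KT=cam("wrist",st); o=np.array([.5897,.0158,0]);e=np.array([.1158,.9933,0])
for y in (.03,.02,.0,-.03,-.034): p=proj(KT,o+y*e+[0,0,.048]); print(y,(p-[100,60])*[2.2,2.1])
E
```

```text
clock: 11.6
position: [0.5875, -0.0056, 0.058]
ee_rot: [-0.001, 0.747, 0.664, 0.0]
contact_force: [0.8, 3.3, 6.5]
width: 0.0295
gripper_force: 42.8
clock: 12.1
position: [0.5841, -0.0349, 0.058]
ee_rot: [-0.001, 0.747, 0.664, 0.001]
contact_force: [0.5, 4.8, 6.7]
width: 0.0296
gripper_force: 43.0
clock: 12.4
position: [0.5842, -0.0342, 0.058]
ee_rot: [-0.001, 0.747, 0.665, 0.001]
contact_force: [0.1, 3.8, 5.9]
width: 0.0297
gripper_force: 43.1
[ 0.5842 -0.0342  0.058 ]
0.03 [392.2431  42.1745]
0.02 [392.4207 106.6818]
0.0 [392.7537 227.6608]
-0.03 [393.2045 391.3958]
-0.034 [393.2606 411.7877]
```

View pics/w8z.png

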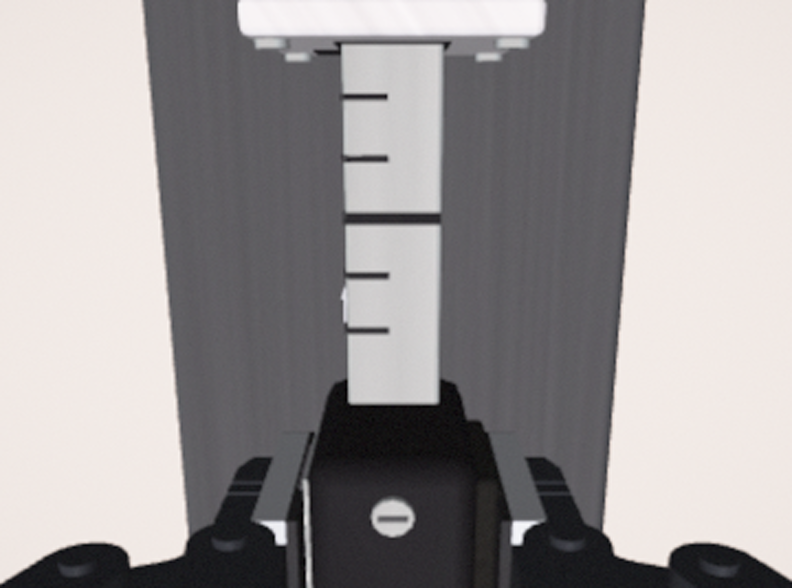

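The scale shows the long 30 line at row 217 and the 50 line at row 96. The mouth is at row 43, so extension is about 58.4 mm. I'll nudge 1.5 mm further.

```bash
python3 -m inch '[{"claw":-1,"travel":[-0.001,-0.008,0],"turn":0},{"claw":-1,"travel":[-0.001,-0.008,0],"turn":0},{"claw":-1,"travel":[-0.001,-0.008,0],"turn":0},{"claw":-1,"travel":[-0.001,-0.008,0],"turn":0},{"claw":-1,"travel":[-0.001,-0.008,0],"turn":0}]'
python3 -m inch '[{"claw":-1,"travel":[0,0,0],"turn":0},{"claw":-1,"travel":[0,0,0],"turn":0},{"claw":-1,"travel":[0,0,0],"turn":0},{"claw":-1,"travel":[0,0,0],"turn":0},{"claw":-1,"travel":[0,0,0],"turn":0}]'
python3 - <<'E'
from h import *
w=imaging.get_image("wrist"); g=w.astype(int).max(2); c=g[70:130,258:274].mean(1); print(c.astype(int).tolist())
t=imaging.get_image("top"); s=imaging.get_image("scene")
a=cv2.resize(t[170:230,240:340],(780,290),interpolation=cv2.INTER_CUBIC); b=cv2.resize(s[180:240,250:350],(780,300),interpolation=cv2.INTER_CUBIC)
cv2.imwrite("pics/f.png",np.vstack([a,b])[:,:,::-1])
E
```

```text
clock: 12.95
position: [0.584, -0.0358, 0.058]
ee_rot: [-0.001, 0.747, 0.665, 0.001]
contact_force: [0.7, 4.4, 7.2]
width: 0.0297
gripper_force: 43.1
clock: 13.45
position: [0.584, -0.0358, 0.058]
ee_rot: [-0.001, 0.747, 0.665, 0.001]
contact_force: [0.8, 3.8, 7.1]
width: 0.0295
gripper_force: 43.1
[230, 192, 144, 135, 106, 46, 45, 70, 157, 205, 205, 205, 205, 205, 205, 205, 205, 205, 205, 205, 205, 205, 206, 206, 206, 205, 205, 205, 205, 206, 206, 206, 206, 206, 157, 49, 49, 123, 187, 206, 206, 206, 206, 206, 206, 206, 205, 206, 206, 206, 206, 207, 206, 206, 206, 206, 207, 206, 207, 206]
```

View pics/f.png

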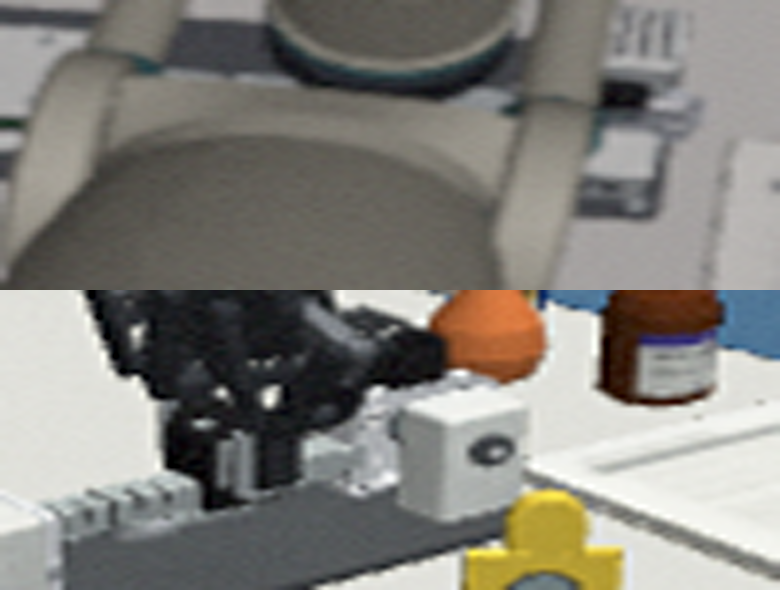

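The 60 mm line is right at the mouth face, and the tab stands in the gate at (625,95) in the top view. The grip is steady at 43 N, so I'm handing in.

```bash
python3 -c "
from rig import ticket; print(ticket.sign_off())"
```

```text
the job is handed in; nothing more can be done
None
```

I put the round-window filter in the holder and pressed it fully home, then pulled the arm to the 60 mm line. I handed the job in at about 13.5 s with the head still pinched at about 43 N. The hand-in gave no verdict, and I judged the lock button pressed from the 29.5 mm finger opening and the arm sliding out.

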